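# Fill the dowel kit tin

### The job

Finish packing the round kit tin: of the wooden dowels standing loose on the bench, take the two tall ones that are as thick as the short spacers already in the tin, and stand them upright on the tin's floor, one in each of the two gaps in the ring, so that six stand around one.

Things in the scene. Friction and masses are not known exactly. Their poses are not given: they have to be found in the camera images.
- long_a_mid (a point): One of the two long dowels: plain wood, upright on the table, 30 mm diameter, 130 mm tall, ends slightly chamfered, under 0.1 kg. This point is its centre, half-way up; z axis up along it. Near them stand bystanders of the same wood: a thick dowel (50 mm diameter, 130 tall), a slim one (18 mm diameter, 130 tall), a spare short spacer (30 mm diameter, 50 tall); all 80 mm or more apart, centre to centre.
- long_b_mid (a point): The other of the two long dowels, exactly like the first (30 mm diameter, 130 mm tall); this point is its centre, half-way up, z axis up along it.
- gap_1 (a point): Middle of an empty place in the round steel tin, on its floor (5 mm above the table); z up. Tin: fixed, 124 mm inside diameter, 130 outside, rim 40 mm above the table. Five loose short spacers stand in it (30 mm diameter, tops 55 mm above the table): one in the centre, four around it on a circle of 44 mm radius. About 8 mm of play all round. Either long dowel may go in either gap.
- gap_2 (a point): Middle of the other empty place in the ring, on the tin's floor (5 mm above the table), opposite the first and 88 mm from it; z up.
There are look-alikes about, which are no part of the job. What is shaped like the part that bears long_b_mid but green is not meant.

How it is judged:
At the end, for the whole second after the job is handed in: One long dowel stands in each of the two gaps: centre within 15 mm (horizontally) of the middle of the gap, standing on the tin's floor (within about 6 mm), upright within 10 degrees, and at rest (((horizontal distance between long_a_mid and gap_1 below 0.015 m and z of long_a_mid in the frame of gap_1 between 0.058 and 0.071 m and horizontal distance between long_b_mid and gap_2 below 0.015 m and z of long_b_mid in the frame of gap_2 between 0.058 and 0.071 m) or (horizontal distance between long_a_mid and gap_2 below 0.015 m and z of long_a_mid in the frame of gap_2 between 0.058 and 0.071 m and horizontal distance between long_b_mid and gap_1 below 0.015 m and z of long_b_mid in the frame of gap_1 between 0.058 and 0.071 m)) and angle between each of long_a_mid, long_b_mid's own z axis and vertical below 0.17 rad and linear speed of each of long_a, long_b below 0.02 m/s); the robot touches nothing.
It also fails if it takes over 69 s, if anything falls off the work surface, if the arm or the gripper's body presses on something with over 40 N, if the wrist force passes 120 N, or if a joint passes its speed limit or range.

### The arm

A 6-joint arm with a two-finger parallel gripper is mounted at the origin on the work surface. World frame = base frame: x ahead of the robot, y to its left, z up, the work surface at z = 0. Lengths are in m, angles in rad, forces in N, time in s.
With the tool pointing down it reaches from about 0.375 to 0.9 m from the base axis. Payload 3.1 kg.
Tool frame: the origin (TCP) lies at the very end of the fingers, on their centre line; the grasp point (between the pads) lies 19 mm behind it (manip.hold_point_z is the distance from the TCP to the grasp point, in m); y points along the fingers, z is the direction in which the jaws open and shut, and the axes are right-handed (so a half turn about y gives the same grasp; the last joint's range is limited). The gripper opens to 85 mm and grips with 20 to 120 N. Pads are 22 mm wide; open, the fingers measure 114 mm over their backs; the gripper's body (76 mm by 85 mm) begins 54 mm behind the grasp point. The pads swing forward as they close: fully open they stand 13 mm farther back than shut.
Start: joints at [0.945, 0.527, 1.433, -0, 1.181, -0.178], TCP at [0.271, 0.563, 0.231] pointing down, gripper open.
Joint ranges: [-3.08, 3.08], [-0.75, 2.2], [0.22, 2.44], [-1.43, 4.57], [0, 2.65], [-2.85, 2.85]. Speed limits (rad/s): [2.79, 2.79, 3.14, 3.14, 3.14, 3.14].

### API

Orientations are given as a unit quaternion [x, y, z, w].
In Python, from station import manip, eyes, workorder gives the robot as it stands. The module is installed in compiled form; this text tells all that it offers.
- The arm moves only by the shell command python3 -m jog 'ROWS' [OPENING] [FORCE]. ROWS is JSON, a list of rows, each a list of 2 entries, a list of its own where there are three numbers: the shift along the tool's x, y, z in cm, then the turn about the tool's y in rad. A call has 1 to 20 rows; each row is the pose to reach, as a shift and turn from the pose commanded when the call began, along the tool's axes at that moment; what a row does not reach only later rows make up. A row lasts 1/12 s, in which the tool goes at most 41.7 mm and 7.16 degrees, less where a joint would pass 70% of its speed; a pose out of reach is approached as far as the arm can. A call with a gripper value outside its range is refused whole. OPENING is the finger opening in cm, from 0 to 8.54, set as the call begins (- or left out, the last holds). The fingers move at their own pace and stop on an object; FORCE is the grip in N (left out, the last holds). Time passes only in rows, so rows that repeat a pose let the fingers close. It gives the time, the measured TCP pose, the force and the opening at its end, in the units of the state.
- manip.sense(): the state, without advancing time (a new reading comes with each control period).
- eyes.snapshot(name): name is "side" or "top"; returns a dict with "frame" (384x512x3 uint8, red, green, blue), "vfov" (degrees; the focal length in pixels is half the picture's height over the tangent of half this angle, whatever the lens; pixels are square), "cx", "cy" (the principal point, pixels), "rvec" (rotation vector, rad) and "tvec" (3), from world to camera coordinates, as OpenCV has them. Camera axes: x right, y down, z forward; pixel columns grow to the right and rows downward; lengths in m; the calibration is good to about 2 mm. A picture is of the moment at which its call begins. There is no depth.
- workorder.sign_off(): hands the job in, once; it reports no verdict.
The state is a dict: "t": time; "q": joint angles; "qd": joint speeds; "tau": joint torques, N m; "tcp_pos": TCP position; "tool_rot": TCP orientation; "force": force on the tool from outside, world axes, zero at the start; "ft_torque": the same for the moment, N m; "finger_gap": opening from 0.0 (shut) to 1.0 (fully open).
Only numpy, scipy, OpenCV 4.12 (cv2) and the standard library are available. Lean on these libraries where they do the work, as an engineer would, in place of code of your own. Each camera call takes 0.05 s, during which the arm holds its last target. There are 200 camera calls.

## Working session

There is one attempt and no reset: what is moved stays moved. The work goes in short steps, Python scripts to look and compute and a shell command to move; the robot and the scene stay as the last step left them, time stands still between calls to the robot, and variables do not carry over. Pictures are saved under pics/ and viewed, about 8 in all and at most 12, crops included, and the job is handed in when it is done.

```bash
mkdir -p pics; cat > h.py <<'E'
import numpy as np,cv2
from station import manip,eyes,workorder
from scipy.spatial.transform import Rotation as R
def cam(s):
    h=s["frame"].shape[0]; f=h/2/np.tan(np.radians(s["vfov"])/2)
    return np.array([[f,0,s["cx"]],[0,f,s["cy"]],[0,0,1.]])
def snap(name,fn=None,crop=None,k=1):
    s=eyes.snapshot(name); im=s["frame"][:,:,::-1]
    if crop: im=im[crop[1]:crop[3],crop[0]:crop[2]]
    if fn: cv2.imwrite("pics/"+fn,cv2.resize(im,None,fx=k,fy=k,interpolation=cv2.INTER_CUBIC))
    return s
def at(s,u,v,z):
    Rm=cv2.Rodrigues(np.array(s["rvec"],float))[0]; t=np.array(s["tvec"],float).ravel()
    c=-Rm.T@t; d=Rm.T@np.linalg.inv(cam(s))@np.array([u,v,1.])
    return c+d*(z-c[2])/d[2]
def px(s,p):
    return cv2.projectPoints(np.array([p],float),np.array(s["rvec"],float),np.array(s["tvec"],float),cam(s),None)[0].ravel()
def tool():
    s=manip.sense(); return np.array(s["tcp_pos"]),R.from_quat(s["tool_rot"]).as_matrix()
E
python3 - <<'E'
from h import *
for n in("top","side"):
    s=snap(n,n+"1.png",k=1.56); Rm=cv2.Rodrigues(np.array(s["rvec"],float))[0]
    print(n,s["vfov"],s["cx"],s["cy"],-Rm.T@np.array(s["tvec"]).ravel())
print(manip.sense()); print(tool()[1].round(3))
E
```

```text
top 43.11395239120932 254.08910175891347 188.34998756612435 [ 0.39651801 -0.02441569  0.99494455]
side 54.19073594888753 248.69488057059635 189.95770548180266 [0.20471962 0.39707254 0.70090599]
{'t': 0.1, 'q': array([ 9.44472996e-01,  5.28377294e-01,  1.43379516e+00, -1.41395316e-05,
        1.18140116e+00, -1.78497115e-01]), 'qd': array([ 0.00022658, -0.00081293, -0.00556481, -0.00021431,  0.00019447,
        0.00096038]), 'tau': array([-2.52724817e-05, -4.43306208e+01, -1.78586519e+01, -2.01656176e-04,
        3.89056731e-03,  4.03133782e-06]), 'tcp_pos': array([0.27021456, 0.56284148, 0.23042229]), 'tool_rot': array([ 0.69010091, -0.15727886,  0.15673878, -0.68880843]), 'force': array([-0.45795987, -0.33186344,  0.41010614]), 'ft_torque': array([0.01930395, 0.03351484, 0.06833039]), 'finger_gap': 1.001002504523516}
[[ 0.901 -0.001  0.433]
 [-0.433 -0.002  0.901]
 [-0.    -1.    -0.002]]
```

View pics/top1.png

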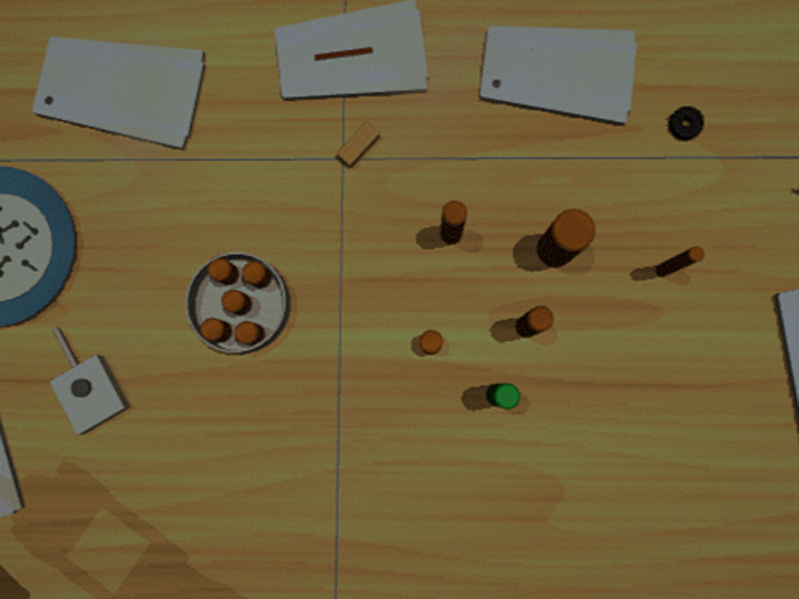

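View pics/side1.png

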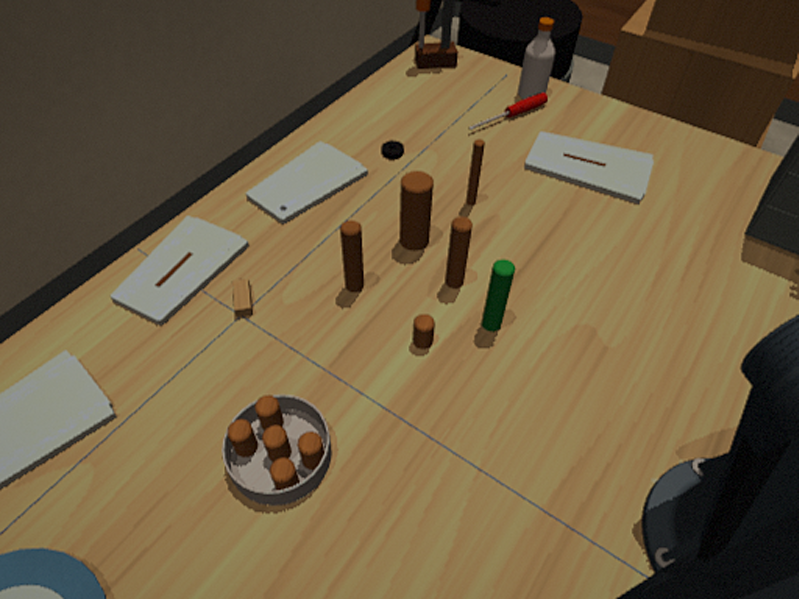

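Top view (×1.56): the long 30 mm dowels have their tops at about (454,212) and (540,319). The thick one is at (572,230), the slim one at (696,255), the spare spacer at (431,342) and the green look-alike at (506,396). The tin is centred near (238,303), with gaps to its left and right. I'll take closer crops next.

```bash
python3 - <<'E'
from h import *
s=snap("top"); im=s["frame"][:,:,::-1]
a=cv2.resize(im[155:235,115:195],None,fx=5,fy=5,interpolation=cv2.INTER_CUBIC)
b=cv2.resize(im[120:220,270:370],None,fx=4,fy=4,interpolation=cv2.INTER_CUBIC)
cv2.imwrite("pics/c1.png",np.clip(np.hstack([a,b])*1.6,0,255).astype(np.uint8))
E
```

```text
(no output)
```

View pics/c1.png

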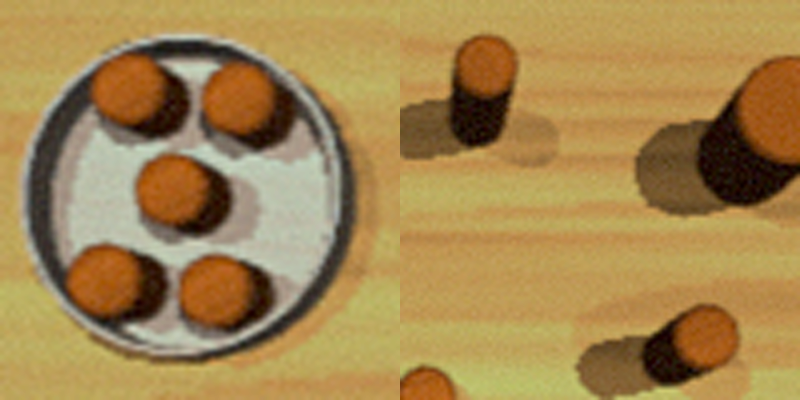

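Enlarged crop:
- Tin rim: centre at about (189,198), outer edges 23–355 and 36–361.
- Spacer tops: (131,90), (240,100), (174,190), (105,283) and (218,293).
- Long dowel tops: A at crop (486,66), B at (707,336).

```bash
python3 - <<'E'
from h import *
s=snap("top")
f=lambda u,v,z:at(s,115+u/5-.4,155+v/5-.4,z)[:2]
c=f(189,198.5,.04); sp=np.array([f(u,v,.055) for u,v in[(131,90),(240,100),(174,190),(105,283),(218,293)]])
print("tin",c.round(4),"rim dia",np.linalg.norm(f(23,198,.04)-f(355,198,.04)));print((sp).round(4),np.linalg.norm(sp-c,axis=1).round(4))
ring=sp[[0,1,3,4]]; d=np.angle(np.exp(1j*0)*1)
ang=np.arctan2(*(ring-c).T[::-1]); p=np.angle(np.mean(np.exp(6j*ang)))/6; print(np.degrees(ang),np.degrees(p))
e=(sp[1]-sp[0])/1+(sp[4]-sp[3]); print("edge ang",np.degrees(np.arctan2(e[1],e[0])))
A=at(s,270+86/4-.4,120+66/4-.4,.13);B=at(s,270+307/4-.4,120+336/4-.4,.13);print("A",A,"B",B)
print("thick",at(s,572/1.56,230/1.56,.13),"spare",at(s,431/1.56,342/1.56,.05),"green",at(s,506/1.56,396/1.56,.13),"slim",at(s,696/1.56,255/1.56,.13))
q=snap("side")
print("side A",at(q,351.5/1.56,229/1.56,.13),"B",at(q,460.5/1.56,225/1.56,.13))
E
```

```text
tin [0.4962 0.2167] rim dia 0.13358754551286442
[[0.5377 0.2375]
 [0.5338 0.1939]
 [0.498  0.219 ]
 [0.4613 0.2451]
 [0.4576 0.2003]] [0.0463 0.0439 0.0029 0.045  0.042 ]
[  26.57619749  -31.28217151  140.98141856 -156.96905167] 24.825826444601198
edge ang -94.91580547714757
A [ 0.59372101 -0.0560056   0.13      ] B [ 0.47151949 -0.15363469  0.13      ]
thick [ 0.57280938 -0.19130382  0.13      ] spare [ 0.44742421 -0.03003765  0.05      ] green [ 0.38285638 -0.11401941  0.13      ] slim [ 0.54382253 -0.33076675  0.13      ]
side A [ 0.58906675 -0.05033535  0.13      ] B [ 0.47010719 -0.14553019  0.13      ]
```

```bash
cat >> h.py <<'E'
def go(p,yaw=0.0):
    t,M=tool(); d=M.T@(np.array(p)-t)*100; a=np.arctan2(M[1,2],M[0,2])
    print("shift cm",d.round(2),"turn",round(a-yaw,3),"tcp",t.round(4))
E
python3 -m jog '[[[56,3,-41.8],1.12],[[56,3,-41.8],1.12],[[56,3,-41.8],1.12],[[56,3,-41.8],1.12],[[56,3,-41.8],1.12],[[56,3,-41.8],1.12],[[56,3,-41.8],1.12],[[56,3,-41.8],1.12],[[56,3,-41.8],1.12],[[56,3,-41.8],1.12],[[56,3,-41.8],1.12],[[56,3,-41.8],1.12],[[56,3,-41.8],1.12],[[56,3,-41.8],1.12],[[56,3,-41.8],1.12],[[56,3,-41.8],1.12],[[56,3,-41.8],1.12],[[56,3,-41.8],1.12],[[56,3,-41.8],1.12],[[56,3,-41.8],1.12]]' 8.5 40
python3 - <<'E'
from h import *
go([.5937,-.056,.2])
s=snap("top"); q=snap("side")
t,_=tool(); print(px(s,t),px(q,t),px(s,[.5937,-.056,.13]),px(q,[.5937,-.056,.13]))
a=cv2.resize(q["frame"][110:210,180:280,::-1],None,fx=4,fy=4,interpolation=cv2.INTER_CUBIC)
b=cv2.resize(s["frame"][80:180,240:340,::-1],None,fx=4,fy=4,interpolation=cv2.INTER_CUBIC)
cv2.imwrite("pics/g1.png",np.clip(np.hstack([a,b])*1.6,0,255).astype(np.uint8))
E
```

```text
t: 1.92
tcp_pos: [0.5936, -0.0555, 0.2009]
tool_rot: [0.501, -0.5, 0.499, -0.5]
force: [0.1, 0.1, 0.3]
finger_gap: 0.994
shift cm [0.05 0.09 0.01] turn 0.002 tcp [ 0.5936 -0.0555  0.2009]
[291.72450501 126.73819061] [223.18264343 119.4685577 ] [291.09691473 136.11138174] [225.2430617  144.44614998]
```

View pics/g1.png

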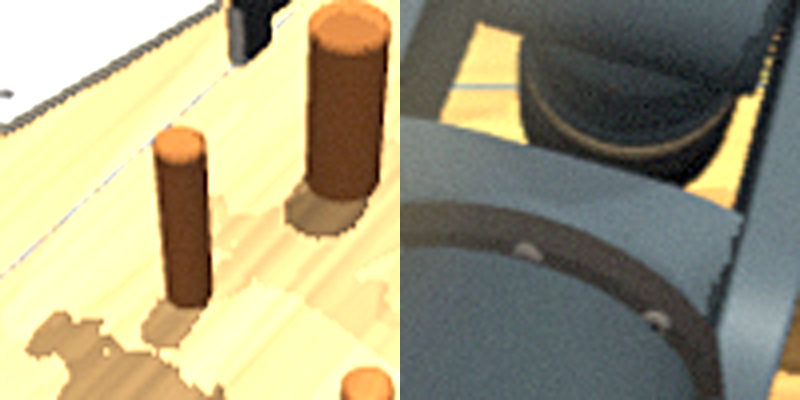

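```bash
python3 - <<'E'
from h import *
q=snap("side","g2.png",(130,50,330,200),4)
t,_=tool()
for p in([.636,-.0555,.214],[.551,-.0555,.214],t,[.5937,-.056,.13],[.591,-.053,.13]):
  print(((px(q,p)-[130,50])*4).round())
E
```

```text
[307. 226.]
[441. 289.]
[372. 278.]
[381. 378.]
[381. 383.]
```

View pics/g2.png

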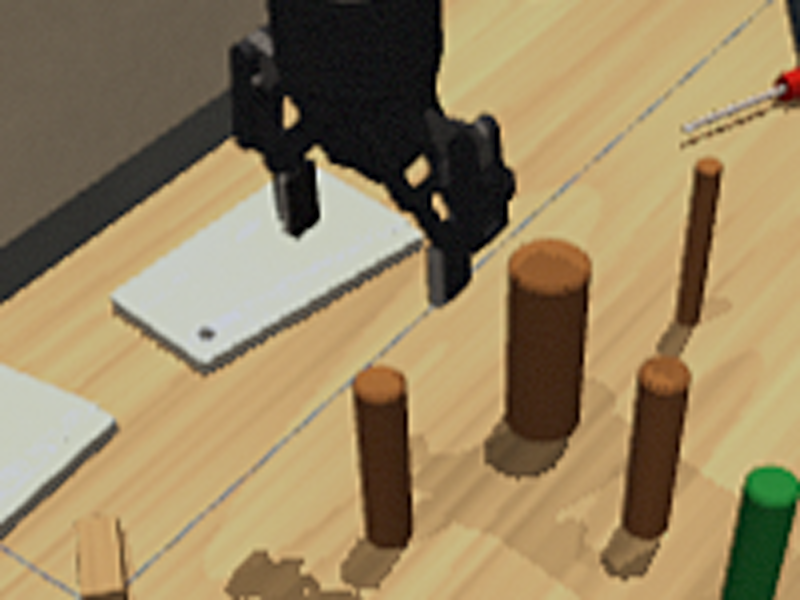

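The side view shows the fingers straddling A's axis: tips at (297,232) and (443,300), A's top at (380,386). Fingers and dowel share the same ~2 px calibration offset, so my estimate for A holds. I'll go down and grip.

```bash
python3 -m jog '[[[0,4,0],0],[[0,8,0],0],[[0,11.3,0],0],[[0,11.3,0],0],[[0,11.3,0],0],[[0,11.3,0],0]]'
python3 -m jog '[[[0,0,0],0],[[0,0,0],0],[[0,0,0],0],[[0,0,0],0],[[0,0,0],0],[[0,0,0],0],[[0,0,0],0],[[0,0,0],0],[[0,0,0],0],[[0,0,0],0],[[0,0,0],0],[[0,0,0],0]]' 2 40
python3 -m jog '[[[0,-2,0],0],[[0,-5,0],0],[[0,-8,0],0],[[0,-10,0],0],[[0,-10,0],0],[[0,-10,0],0]]'
python3 - <<'E'
from h import *
go([.500,.2575,.19])
E
```

```text
t: 2.57
tcp_pos: [0.5955, -0.0555, 0.09]
tool_rot: [-0.501, 0.498, -0.5, 0.501]
force: [0.5, -0.2, -0.6]
finger_gap: 0.995
t: 3.57
tcp_pos: [0.5953, -0.0562, 0.0895]
tool_rot: [-0.5, 0.499, -0.5, 0.501]
force: [0.3, 0.1, 6.8]
finger_gap: 0.341
t: 4.07
tcp_pos: [0.5947, -0.056, 0.1891]
tool_rot: [-0.5, 0.499, -0.5, 0.501]
force: [-0.6, 0.2, -0.9]
finger_gap: 0.341
shift cm [-31.38  -0.13  -9.37] turn 0.003 tcp [ 0.5947 -0.056   0.1891]
```

```bash
python3 -m jog '[[[-1.5,0,-0.5],0],[[-4,0,-1.2],0],[[-7,0,-2.1],0],[[-10,0,-3],0],[[-13,0,-3.9],0],[[-16,0,-4.8],0],[[-19,0,-5.7],0],[[-22,0,-6.6],0],[[-25,0,-7.5],0],[[-28,0,-8.4],0],[[-30,0,-9],0],[[-31,0,-9.3],0],[[-31.4,0,-9.4],0],[[-31.4,0,-9.4],0],[[-31.4,0,-9.4],0]]'
python3 - <<'E'
from h import *
go([.500,.2575,.12])
s=snap("top"); q=snap("side")
t,_=tool(); 
for g in([.5,.2605,.005],[.492,.173,.005],[.496,.2167,.04]): print((px(q,g)-[130,220])*4,(px(s,g)-[115,155])*5)
for p in(t-[0,0,.088],): print(((px(q,p)-[130,220])*4).round())
a=cv2.resize(q["frame"][220:345,130:230,::-1],None,fx=4,fy=4,interpolation=cv2.INTER_CUBIC)
b=cv2.resize(s["frame"][130:255,95:195,::-1],None,fx=4,fy=4,interpolation=cv2.INTER_CUBIC)
cv2.imwrite("pics/g3.png",np.clip(np.hstack([a,b])*1.6,0,255).astype(np.uint8))
E
```

```text
t: 5.32
tcp_pos: [0.4992, 0.2571, 0.1876]
tool_rot: [0.501, -0.499, 0.499, -0.5]
force: [0.5, -1.0, -0.8]
finger_gap: 0.339
shift cm [-0.05  6.76  0.08] turn 0.003 tcp [0.4992 0.2571 0.1876]
[140.98321926 342.23486488] [103.41509494 195.96553001]
[273.09137403 215.14092983] [312.80949803 216.03254763]
[198.82364725 245.21446702] [187.08377218 197.11978361]
[110. 248.]
```

View pics/g3.png

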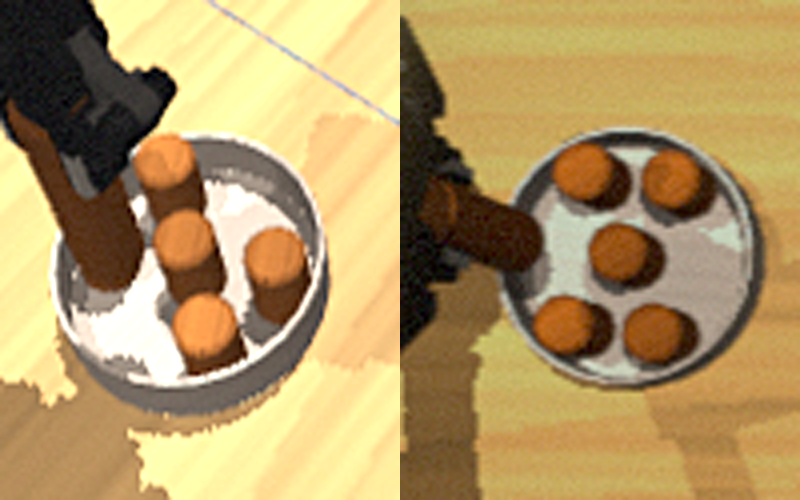

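Side view: the dowel hangs over gap 1, its bottom centre near (112,269), and the rim ellipse spans 55–325 × 132–388. Top view: the dowel's lower end is near (519,243). I'll check these numerically.

```bash
python3 - <<'E'
from h import *
s=snap("top"); q=snap("side")
t,_=tool(); zb=t[2]-.0895
print("tcp",t,"bottom z",zb)
print("top bottom",at(s,95+119/4-.4,130+243/4-.4,zb))
print("side bottom",at(q,130+112/4-.4,220+269/4-.4,zb))
# rim fit from side: project circle about c, compare bbox
th=np.linspace(0,6.283,200)
for nm,c in(("top-est",[.4962,.2167]),):
  for cm,o in((q,[130,220]),(s,[95,130])):
    P=np.array([px(cm,[c[0]+.065*np.cos(a),c[1]+.065*np.sin(a),.04]) for a in th]); P=(P+.4-o)*4
    print(P.min(0).round(),P.max(0).round())
sp=[at(q,130+u/4-.4,220+v/4-.4,.055)[:2].round(4) for u,v in[(165,158),(186,238),(276,256),(206,322)]]
print("side spacers",sp)
E
```

```text
tcp [0.49992957 0.25665444 0.1882342 ] bottom z 0.0987341968306076
top bottom [0.49737696 0.25528425 0.0987342 ]
side bottom [0.49391513 0.26241343 0.0987342 ]
[ 61. 126.] [337. 382.]
[102. 130.] [361. 390.]
side spacers [array([0.5346, 0.1964]), array([0.4978, 0.2214]), array([0.458 , 0.2038]), array([0.4627, 0.2464])]
```

```bash
python3 -m jog '[[[0,0,0.3],0],[[0,2,0.3],0],[[0,4,0.3],0],[[0,6,0.3],0],[[0,7.5,0.3],0],[[0,8.5,0.3],0],[[0,8.9,0.3],0],[[0,9.1,0.3],0],[[0,9.1,0.3],0],[[0,9.1,0.3],0]]'
```

```text
t: 6.35
tcp_pos: [0.5032, 0.258, 0.0981]
tool_rot: [-0.5, 0.499, -0.5, 0.501]
force: [-0.3, 1.3, -0.3]
finger_gap: 0.338
```

```bash
python3 -m jog '[[[0,0.1,0],0],[[0,0.2,0],0],[[0,0.2,0],0],[[0,0.2,0],0]]'; python3 -m jog '[[[0,0.1,0],0],[[0,0.15,0],0],[[0,0.15,0],0]]'
python3 - <<'E'
from h import *
q=snap("side","g4.png",(130,180,290,330),5)
E
```

```text
t: 6.68
tcp_pos: [0.5025, 0.2579, 0.0956]
tool_rot: [-0.501, 0.499, -0.499, 0.501]
force: [-0.5, 0.6, -1.0]
finger_gap: 0.338
t: 6.93
tcp_pos: [0.5027, 0.258, 0.0945]
tool_rot: [-0.501, 0.499, -0.499, 0.501]
force: [-0.5, -0.3, 4.1]
finger_gap: 0.338
```

View pics/g4.png

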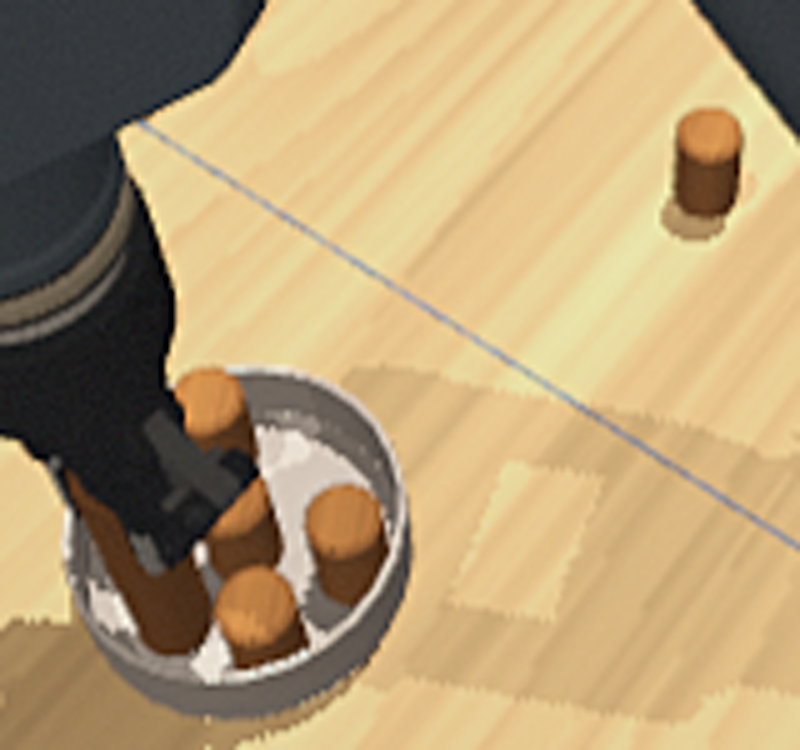

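The dowel is on the floor between its neighbours: z is as expected and the contact force is 4 N. I'll release and rise.

```bash
python3 -m jog '[[[0,0,0],0],[[0,0,0],0],[[0,0,0],0],[[0,0,0],0],[[0,0,0],0],[[0,0,0],0],[[0,0,0],0],[[0,0,0],0]]' 6.5
python3 -m jog '[[[0,-1,0],0],[[0,-3,0],0],[[0,-6,0],0],[[0,-9,0],0],[[0,-11,0],0],[[0,-11,0],0],[[0,-11,0],0]]' 8.5
python3 - <<'E'
from h import *
go([.4715,-.1535,.2])
E
```

```text
t: 7.65
tcp_pos: [0.5024, 0.2578, 0.0938]
tool_rot: [0.501, -0.499, 0.499, -0.501]
force: [0.3, 1.4, -0.1]
finger_gap: 0.762
t: 8.23
tcp_pos: [0.5032, 0.2581, 0.2058]
tool_rot: [-0.5, 0.499, -0.5, 0.502]
force: [-0.4, -0.5, -1.8]
finger_gap: 0.994
shift cm [41.15  0.52 -3.3 ] turn 0.003 tcp [0.5032 0.2581 0.2058]
```

```bash
python3 -m jog '[[[2,0,0],0],[[6,0,-0.5],0],[[10,0,-1],0],[[14,0,-1.5],0],[[18,0,-2],0],[[22,0,-2.4],0],[[26,0,-2.8],0],[[30,0,-3.1],0],[[34,0,-3.1],0],[[38,0,-3.1],0],[[40.5,0,-3.1],0],[[41.1,0,-3.1],0],[[41.1,0,-3.1],0],[[41.1,0,-3.1],0]]'
python3 - <<'E'
from h import *
go([.4715,-.1535,.2])
s=snap("top"); q=snap("side")
a=cv2.resize(q["frame"][50:220,230:350,::-1],None,fx=3.4,fy=3.4,interpolation=cv2.INTER_CUBIC)
b=cv2.resize(q["frame"][190:320,120:220,::-1],None,fx=3.8,fy=4.4462,interpolation=cv2.INTER_CUBIC)
b=cv2.resize(q["frame"][190:340,120:220,::-1],(380,578)); 
cv2.imwrite("pics/g5.png",np.clip(np.hstack([a,b])*1.5,0,255).astype(np.uint8)); print(a.shape)
E
```

```text
t: 9.4
tcp_pos: [0.4716, -0.1522, 0.2028]
tool_rot: [-0.501, 0.501, -0.498, 0.5]
force: [0.3, 0.2, 0.3]
finger_gap: 0.992
shift cm [ 0.13  0.28 -0.01] turn 0.002 tcp [ 0.4716 -0.1522  0.2028]
(578, 408, 3)
```

View pics/g5.png

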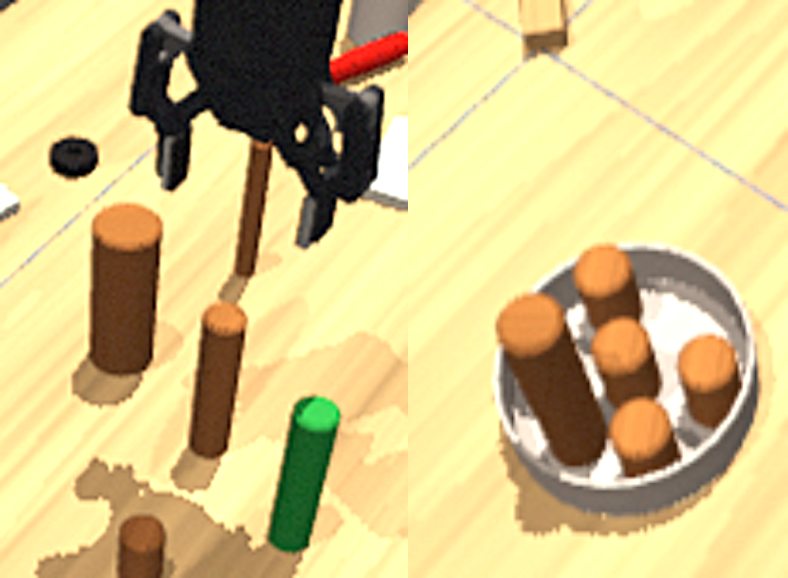

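The first dowel stands in gap 1. B's top is at (224,319), and the fingertips at (173,187) and (312,243). I'll check the side camera's bias against the gripper.

```bash
python3 - <<'E'
from h import *
q=snap("side"); g=lambda u,v,z: at(q,230+u/3.4-.35,50+v/3.4-.35,z).round(4)
print("finger mid",[g(242.5,213,z) for z in(.21,.215,.22)],"B",g(224,319,.13),"B bottom",g(209,447,0)); print(tool()[0])
E
```

```text
finger mid [array([ 0.4718, -0.1562,  0.21  ]), array([ 0.4691, -0.1506,  0.215 ]), array([ 0.4663, -0.145 ,  0.22  ])] B [ 0.4707 -0.148   0.13  ] B bottom [ 0.471  -0.1516 -0.    ]
[ 0.47209602 -0.15129931  0.20342165]
```

The estimates agree to within about 2–3 mm, and the gripper is centred well enough. Going down.

```bash
python3 -m jog '[[[0,4,0],0],[[0,8,0],0],[[0,11.4,0],0],[[0,11.4,0],0],[[0,11.4,0],0],[[0,11.4,0],0]]'
python3 -m jog '[[[0,0,0],0],[[0,0,0],0],[[0,0,0],0],[[0,0,0],0],[[0,0,0],0],[[0,0,0],0],[[0,0,0],0],[[0,0,0],0],[[0,0,0],0],[[0,0,0],0],[[0,0,0],0],[[0,0,0],0]]' 2 40
python3 -m jog '[[[0,-2,0],0],[[0,-5,0],0],[[0,-8,0],0],[[0,-10,0],0],[[0,-10,0],0],[[0,-10,0],0]]'
python3 - <<'E'
from h import *
go([.4965,.1755,.19])
E
```

```text
t: 10.05
tcp_pos: [0.4736, -0.1529, 0.0911]
tool_rot: [-0.501, 0.498, -0.5, 0.501]
force: [1.0, -0.4, 0.2]
finger_gap: 0.995
t: 11.05
tcp_pos: [0.4733, -0.1537, 0.091]
tool_rot: [-0.5, 0.499, -0.5, 0.501]
force: [-0.6, 0.9, 7.8]
finger_gap: 0.339
t: 11.55
tcp_pos: [0.4731, -0.1536, 0.1909]
tool_rot: [-0.5, 0.498, -0.5, 0.501]
force: [-0.1, 0.3, -1.8]
finger_gap: 0.339
shift cm [-32.9    0.05   2.44] turn 0.003 tcp [ 0.4731 -0.1536  0.1909]
```

```bash
python3 -m jog '[[[-1.5,0,0.2],0],[[-4,0,0.5],0],[[-7,0,0.8],0],[[-10,0,1.1],0],[[-13,0,1.4],0],[[-16,0,1.7],0],[[-19,0,2],0],[[-22,0,2.2],0],[[-25,0,2.4],0],[[-28,0,2.4],0],[[-31,0,2.4],0],[[-32.5,0,2.4],0],[[-32.9,0,2.4],0],[[-32.9,0,2.4],0],[[-32.9,0,2.4],0]]'
python3 - <<'E'
from h import *
go([.4965,.1755,.096])
s=snap("top"); q=snap("side")
t,_=tool(); print("bot exp side",(px(q,t-[0,0,.091])-[130,200]+.4)*4,"top",(px(s,t-[0,0,.091])-[115,130]+.4)*4)
a=cv2.resize(q["frame"][200:340,130:230,::-1],None,fx=4,fy=4,interpolation=cv2.INTER_CUBIC)
b=cv2.resize(s["frame"][130:270,95:195,::-1],None,fx=4,fy=4,interpolation=cv2.INTER_CUBIC)
cv2.imwrite("pics/g6.png",np.clip(np.hstack([a,b])*1.6,0,255).astype(np.uint8))
E
```

```text
t: 12.8
tcp_pos: [0.4949, 0.1751, 0.1887]
tool_rot: [0.502, -0.5, 0.499, -0.5]
force: [0.4, -0.5, -1.0]
finger_gap: 0.34
shift cm [-0.05  9.27  0.18] turn 0.003 tcp [0.4949 0.1751 0.1887]
bot exp side [245.52954989 201.82126338] top [209.75296952 247.8686202 ]
```

View pics/g6.png

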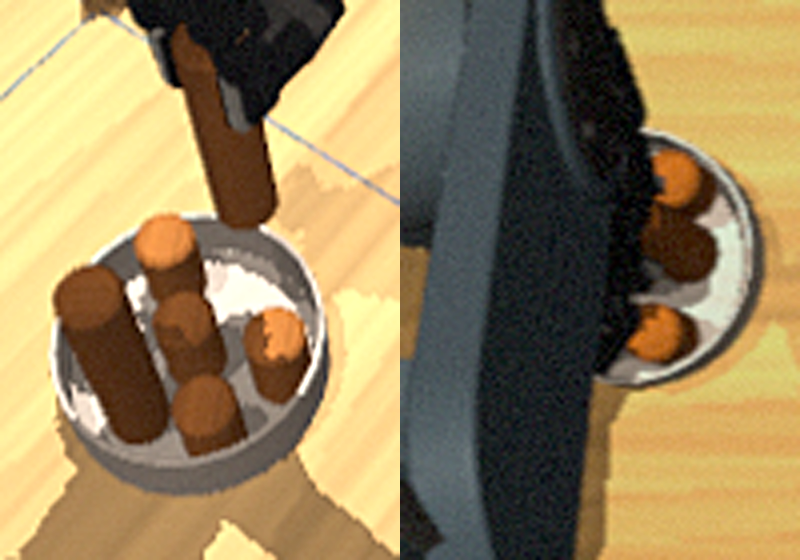

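The carried dowel's bottom is at (246,208), prediction (245,202). In the top view it is at (692,254), prediction (690,248). It's aligned with gap 2, so I'll lower it with a +2 mm x nudge.

```bash
python3 -m jog '[[[0,0,0.2],0],[[0,2,0.2],0],[[0,4,0.2],0],[[0,6,0.2],0],[[0,7.5,0.2],0],[[0,8.5,0.2],0],[[0,8.9,0.2],0],[[0,9.1,0.2],0],[[0,9.1,0.2],0],[[0,9.1,0.2],0]]'
python3 -m jog '[[[0,0.1,0],0],[[0,0.2,0],0],[[0,0.2,0],0],[[0,0.2,0],0]]'
```

```text
t: 13.73
tcp_pos: [0.4982, 0.1756, 0.0994]
tool_rot: [-0.501, 0.499, -0.5, 0.501]
force: [-0.3, 0.5, -0.4]
finger_gap: 0.341
t: 14.07
tcp_pos: [0.4978, 0.1758, 0.0971]
tool_rot: [-0.501, 0.499, -0.499, 0.501]
force: [-1.0, 0.9, -0.3]
finger_gap: 0.34
```

```bash
python3 -m jog '[[[0,0.1,0],0],[[0,0.15,0],0],[[0,0.15,0],0]]'
```

```text
t: 14.32
tcp_pos: [0.498, 0.1759, 0.0961]
tool_rot: [-0.501, 0.499, -0.499, 0.501]
force: [-0.7, 0.4, 5.3]
finger_gap: 0.34
```

Contact at the expected height. I'll release, rise and move clear.

```bash
python3 -m jog '[[[0,0,0],0],[[0,0,0],0],[[0,0,0],0],[[0,0,0],0],[[0,0,0],0],[[0,0,0],0],[[0,0,0],0],[[0,0,0],0]]' 6.5
python3 -m jog '[[[0,-1,0],0],[[0,-3,0],0],[[0,-6,0],0],[[0,-9,0],0],[[0,-12,0],0],[[0,-13,0],0],[[0,-13,0],0],[[4,-13,0],0],[[8,-13,0],0],[[12,-13,0],0],[[16,-13,0],0],[[20,-13,0],0],[[24,-13,0],0],[[28,-13,0],0],[[30,-13,0],0],[[30,-13,0],0],[[30,-13,0],0]]'
python3 - <<'E'
from h import *
s=snap("top"); q=snap("side"); print(manip.sense()["t"],tool()[0])
a=cv2.resize(q["frame"][200:340,130:230,::-1],None,fx=4,fy=4,interpolation=cv2.INTER_CUBIC)
b=cv2.resize(s["frame"][130:270,95:195,::-1],None,fx=4,fy=4,interpolation=cv2.INTER_CUBIC)
cv2.imwrite("pics/g7.png",np.clip(np.hstack([a,b])*1.6,0,255).astype(np.uint8))
E
```

```text
t: 14.98
tcp_pos: [0.4976, 0.1758, 0.0952]
tool_rot: [0.501, -0.499, 0.499, -0.501]
force: [-0.5, 1.0, 0.2]
finger_gap: 0.761
t: 16.4
tcp_pos: [0.4975, -0.1248, 0.2238]
tool_rot: [-0.5, 0.501, -0.499, 0.5]
force: [-1.0, 0.3, 0.2]
finger_gap: 0.765
16.5 [ 0.49748935 -0.1229357   0.22416209]
```

View pics/g7.png

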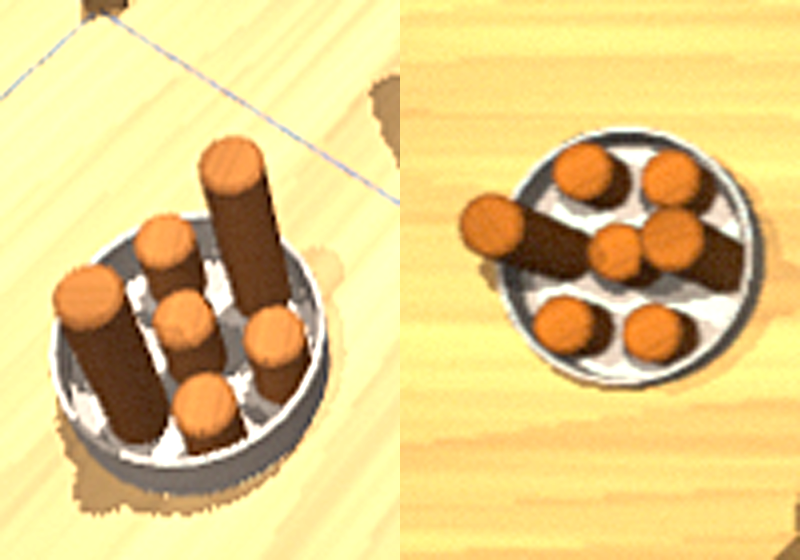

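Both dowels stand upright in opposite gaps: top-view tops at (492,226) and (672,239). I'll do a quick numeric check and then sign off.

```bash
python3 - <<'E'
from h import *
s=snap("top")
P=[at(s,95+u/4-.4,130+v/4-.4,.135)[:2] for u,v in((92,226),(272,239))]
for p,g in zip(P,([.5015,.2605],[.4935,.173])): print(p.round(4),"err mm",(1e3*np.linalg.norm(p-g)).round(1))
if all(np.linalg.norm(p-g)<.012 for p,g in zip(P,([.5015,.2605],[.4935,.173]))): print(workorder.sign_off())
E
```

```text
[0.501  0.2566] err mm 3.9
[0.4953 0.1746] err mm 2.4
the job is handed in; nothing more can be done
None
```

I stood the two plain 30 mm × 130 mm dowels upright in the tin, one in each gap of the ring, and handed the job in at about 16.5 s of the 69 s allowed. The sign-off reports no verdict.

- **Position:** measured in the last top picture, the dowels are 3.9 mm and 2.4 mm from my estimates of the gap middles; the limit is 15 mm. I aimed about 3 mm inward on purpose, to keep clear of the tin wall.
- **Height and uprightness:** each dowel met the tin floor at the expected height, with a light contact of 4–5 N. Both look upright in the last pictures, and all five spacers are still standing. I did not measure tilt or whether the dowels were at rest.
- **Clearance:** the gripper was about 30 cm from the tin and 22 cm above the bench at hand-in.
- **Disagreement:** the two cameras differed by up to about 8 mm on some positions. I put this down to calibration and reading error, and checked it against the gripper's known position. No other check failed.

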